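# Put the insulated tools back in the foam tray

## Task

Before work on the battery goes on, put the three orange insulated tools (wrench, T-handle key and socket) away in the foam tray: each flat down in the cutout of its own shape, turned to match it, with the socket standing upright in the round hole. Leave the three bare steel look-alikes where they lie, and let go of everything.

Things in the scene. Friction and masses are not known exactly. Their poses are not given: they have to be found in the camera images.
- wrench: Open-end wrench, orange insulated, lying flat, 24 mm thick, 130 mm long. Origin at mid-length on the underside; x runs towards the fork-shaped head, z up: handle x = -65 to +27 mm, 22 mm wide; head x = +27 to +65 mm, 44 mm wide. Grip across the handle near the origin. To be put away; 80 to 210 g.
- tkey: T-handle hex key, orange insulated (last 18 mm of the shank dark), lying flat, 24 mm thick. Origin at the centre of mass, on the underside; x runs along the shank to its tip, z up: cross bar x = -37 to -15 mm, 60 mm wide (y); shank x = -15 to +63 mm, 18 mm wide. Grip across the shank at x = +5 to +15 mm. To be put away; 80 to 210 g.
- socket: Socket, orange insulated, an upright cylinder 30 mm in diameter and 45 mm tall with a small dark square on top. Origin at the centre of the underside, z up. To be put away; 80 to 210 g.
- steel_wrench: Open-end wrench, bare steel, lying flat, 24 mm thick, 130 mm long. Origin at mid-length on the underside; x runs towards the fork-shaped head, z up: handle x = -65 to +27 mm, 22 mm wide; head x = +27 to +65 mm, 44 mm wide. Grip across the handle near the origin. Look-alike: leave it.
- steel_tkey: T-handle hex key, bare steel (last 18 mm of the shank dark), lying flat, 24 mm thick. Origin at the centre of mass, on the underside; x runs along the shank to its tip, z up: cross bar x = -37 to -15 mm, 60 mm wide (y); shank x = -15 to +63 mm, 18 mm wide. Grip across the shank at x = +5 to +15 mm. Look-alike: leave it.
- steel_socket: Socket, bare steel, an upright cylinder 30 mm in diameter and 45 mm tall with a small dark square on top. Origin at the centre of the underside, z up. Look-alike: leave it.
- insert_wrench: Black foam block (160 x 86 x 20 mm) fixed in the grey tray, with a purple-floored wrench-shaped recess: handle slot x = -73 to +19 mm, 36 mm wide; head pocket x = +19 to +73 mm, 58 mm wide. Origin: centre of the block's underside, z = 5 mm. Recess 10 mm deep (floor z = 15 mm, foam top z = 25 mm). Home: tool's origin above this origin, x axes alike.
- insert_tkey: Black foam block (160 x 86 x 20 mm) fixed in the grey tray, with a purple-floored T-shaped recess: cross pocket x = -45 to -7 mm, 76 mm wide (y); shank slot x = -7 to +71 mm, 34 mm wide. Origin: centre of the block's underside, z = 5 mm. Recess 10 mm deep (floor z = 15 mm, foam top z = 25 mm). Home: tool's origin above this origin, x axes alike.
- insert_socket: Black foam block (160 x 86 x 20 mm) fixed in the grey tray, with one round purple-floored hole 46 mm in diameter in its middle; the three blocks lie side by side at 88 mm pitch in any order, tray rim z = 22 mm. Origin: centre of the block's underside, z = 5 mm. Recess 10 mm deep (floor z = 15 mm, foam top z = 25 mm). Home: socket's origin above this origin.
There are look-alikes about, which are no part of the job. What is shaped like the wrench but blue or green is not meant.

How it is judged:
By the outcome, as a careful person would: the job done as asked, in the order asked, and still so for the second after the job is handed in, with the robot touching nothing.
It also fails if it takes over 96 s, if anything falls off the work surface, if the arm or the gripper's body presses on something with over 40 N, if the wrist force passes 120 N, or if a joint passes its speed limit or range.

## Robot

A 7-joint arm with a two-finger parallel gripper is mounted at the origin on the work surface. World frame = base frame: x ahead of the robot, y to its left, z up, the work surface at z = 0. Lengths are in m, angles in rad, forces in N, time in s.
With the tool pointing down it reaches from about 0.4 to 0.875 m from the base axis. Payload 6.5 kg.
Tool frame: the origin (TCP) lies at the very end of the fingers, on their centre line; the grasp point (between the pads) lies behind it (robot.grip_point_offset is the z of the grasp point in the tool frame, in m); z points along the fingers, y is the line along which they close (so a half turn about z gives the same grasp; the last joint's range is limited). The gripper opens to 88 mm and grips with 3 to 60 N. Pads are 18 mm wide; open, the fingers measure 123 mm over their backs; the gripper's body (75 mm by 187 mm) begins 45 mm behind the grasp point.
Start: joints at [-1.291, 0.536, -0.004, 1.538, 0.003, 1.067, -0.071], TCP at [0.22, 0.612, 0.209] pointing down, gripper open.
Joint ranges: [-2.7, 2.7], [-0.37, 2.16], [-1.27, 1.26], [0.24, 2.4], [-1.31, 4.45], [0.19, 1.91], [-2.76, 2.76]. Speed limits (rad/s): [2.39, 2.39, 3.14, 3.14, 3.14, 3.14, 3.14].

## Interface

Orientations are given as a unit quaternion [w, x, y, z].
In Python, from cell import robot, vision, masks_of, landmark_of gives the robot as it stands.
- The arm moves only by the tool step_arm, never from a script. Its argument "commands" is a list that holds one entry, the list of rows, each a list of 5 numbers: the shift along the tool's x, y, z in units of 40 mm (1.0 is 40 mm), then the turn about the tool's z in units of 5 degrees (1.0 is 5 degrees), then the closure, from 0 (fully open) to 1 (shut). In form: [[[dx, dy, dz, roll, claw], ...]]. A call has 1 to 5 rows; each row shifts and turns the commanded pose from where the row before left it, along the tool's axes as they then stand; what a row does not reach is not made up. A row lasts 1/12 s, in which the tool goes at most 41.7 mm and 7.16 degrees, less where a joint would pass 70% of its speed; a pose out of reach is approached as far as the arm can. A call is refused whole if a number of a shift passes 1 or a number of a turn 1, either way. A call with a gripper value outside its range is refused whole. The fingers move at their own pace and stop on an object; "force" is the grip in N (left out, the last holds). Time passes only in rows, so rows that do not move let the fingers close. It gives the time, the measured TCP pose, the force, the opening and the grip force at its end, in the units of the state.
- robot.sense(): the state, without advancing time (a new reading comes with each control period).
- vision.camera(name): name is "scene" or "top" or "wrist"; returns the picture (384x512x3 uint8, blue, green, red); there is no depth.
- vision.camera_params(name): a dict with "fx", "fy", "cx", "cy" (pixels), "dist" ([k1, k2, p1, p2, k3] as OpenCV has them; the pictures are not rectified), "origin" and "orientation" of the camera in the world. Camera axes: x right, y down, z forward; pixel columns grow to the right and rows downward; lengths in m; the calibration is good to about 2 mm. A picture is of the moment at which its call begins: read the wrist's pose just before it. camera_params takes no time and is no camera call; for the wrist camera it gives the pose at the moment of the call.
- robot.sign_off(): hands the job in; it is judged then, once.
Trained networks look in the newest picture that a camera, given by its name, has taken for a name from the list of things; names that differ only in an ending like _2 or _b are one class to them, and where a whole thing is asked for, a point or a joint stands for the part that bears it (a point fixed in the world has none). Each returns a list of dicts, best first, with "confidence" (0 to 1); they miss things now and then, are a little off and sometimes report something else, mostly with a low value. They report only what shows in the picture. A call takes as long as a camera call. They do not tell look-alikes from the thing itself.
- masks_of(target, camera): "region" (384x512 bool, what is visible of it).
- landmark_of(target, camera): "centre" ([x, y, z] in m, in world coordinates, good to about 4 mm: a listed point, or the origin of a listed thing).
The state is a dict: "time": time; "q": joint angles; "joint_vel": joint speeds; "effort": joint torques, N m; "eef_pos": TCP position; "ee_rot": TCP orientation; "wrist_force": force on the tool from outside, world axes, zero at the start; "moment": the same for the moment, N m; "grip_width": finger opening in m; "grasp_force": force on a finger pad.
Only numpy, scipy, OpenCV 4.12 (cv2) and the standard library are available. Lean on these libraries where they do the work, as an engineer would, in place of code of your own. Each camera call takes 0.05 s, during which the arm holds its last target. There are 200 camera calls.

## Working session

There is one attempt and no reset: what is moved stays moved. The work goes in short steps, Python scripts to look and compute and a tool call to move; the robot and the scene stay as the last step left them, time stands still between calls to the robot, and variables do not carry over. Pictures are saved under pics/ and viewed, at most 14 in all, crops included, and the job is handed in when it is done.

Besides the shell and the picture viewer there is one more tool, called as a command line: name --argument value ..., lists and objects as JSON in quotes. step_arm: Moves the arm, as the interface text tells. Its arguments: {"type":"object","properties":{"commands":{"type":"array"},"force":{"type":"number"}},"required":["commands"]}

```bash
mkdir -p pics; ls; python3 - <<'E'
from cell import robot, vision, masks_of, landmark_of
import cv2
s=robot.sense();print({k:(s[k]) for k in('time','eef_pos','ee_rot','grip_width','wrist_force')},robot.grip_point_offset)
for c in('top','scene'):
    im=vision.camera(c);cv2.imwrite(f'pics/{c}0.png',im)
    p=vision.camera_params(c);print(c,p)
    for n in('wrench','tkey','socket','insert_wrench','insert_tkey','insert_socket'):
        print(n,[(round(d['confidence'],2),[round(float(v),3) for v in d['centre']]) for d in landmark_of(n,c)])
E
```

```text
pics
{'time': 0.0, 'eef_pos': array([0.22009056, 0.61092781, 0.20827561]), 'ee_rot': array([-1.05288061e-04,  1.71989149e-01,  9.85098495e-01, -8.22445962e-04]), 'grip_width': 0.08789048952339543, 'wrist_force': array([-0.09429904,  0.72284016, -0.28590692])} -0.0187
top {'fx': 499.13967722831643, 'fy': 499.13967722831643, 'cx': 255.08651162358694, 'cy': 189.15700240162022, 'dist': array([-0.16393857,  0.        ,  0.        ,  0.        ,  0.        ]), 'origin': array([0.23596353, 0.0047213 , 1.63058238]), 'orientation': array([-0.06462402,  0.70585858, -0.7035677 ,  0.05079273])}
wrench [(0.74, [0.605, 0.308, -0.003]), (0.7, [0.385, 0.454, -0.003]), (0.69, [0.642, 0.458, 0.002])]
tkey [(0.85, [0.442, 0.259, -0.002])]
socket [(0.47, [0.522, 0.428, -0.001])]
insert_wrench [(0.89, [0.564, -0.021, 0.003])]
insert_tkey [(0.71, [0.559, -0.105, 0.006])]
insert_socket [(0.78, [0.557, 0.065, 0.004]), (0.16, [0.605, 0.305, 0.0])]
scene {'fx': 374.76581329420344, 'fy': 374.76581329420344, 'cx': 251.91261314565136, 'cy': 195.02020127068155, 'dist': array([0.03049799, 0.        , 0.        , 0.        , 0.        ]), 'origin': array([ 1.11478605, -0.09858391,  0.92736258]), 'orientation': array([-0.2407903 ,  0.73547446,  0.60415882, -0.18997229])}
wrench [(0.72, [0.384, 0.453, -0.001]), (0.56, [0.644, 0.458, 0.001])]
tkey [(0.56, [0.443, 0.259, 0.003])]
socket [(0.72, [0.523, 0.429, -0.003])]
insert_wrench [(0.59, [0.561, -0.018, 0.003])]
insert_tkey [(0.78, [0.562, -0.106, 0.003])]
insert_socket [(0.9, [0.555, 0.069, 0.002])]
```

View pics/top0.png

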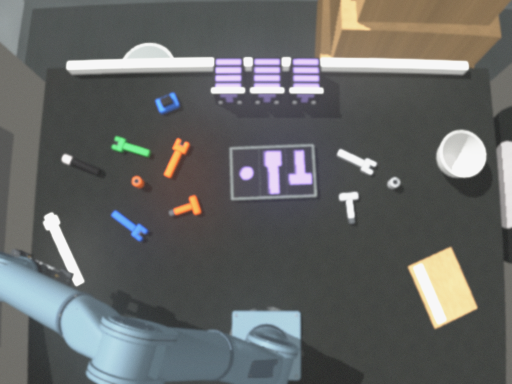

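View pics/scene0.png

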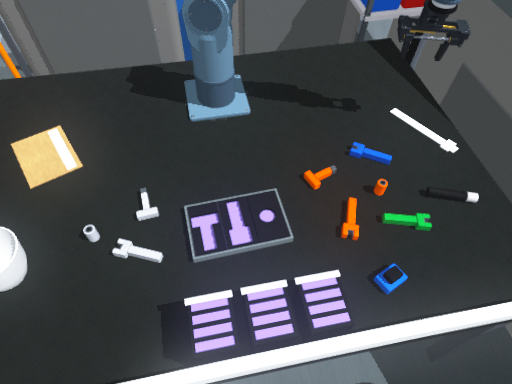

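The top view shows the orange wrench at (177,158), T-key at (187,206) and socket at (137,182). The tray runs left to right as round hole (247,173), wrench (274,172) and T (300,168). The steel look-alikes lie at the right of the tray. I'll fit model silhouettes in both views.

```bash
cat > fit.py <<'E'
import numpy as np, cv2
from scipy.optimize import minimize
from scipy.spatial.transform import Rotation as R
rect=lambda a,b,w:np.array([[a,-w/2],[b,-w/2],[b,w/2],[a,w/2]])/1e3
def circ(r): t=np.linspace(0,2*np.pi,40); return r/1e3*np.c_[np.cos(t),np.sin(t)]
# parts, z range, union(True) or intersection(False)
M={'wrench':([rect(-65,27,22),rect(27,65,44)],(0,.024),1),'tkey':([rect(-37,-15,60),rect(-15,45,18)],(0,.024),1),
'socket':([circ(15)],(0,.045),1),'insert_wrench':([rect(-73,19,36),rect(19,73,58)],(.015,.025),0),
'insert_tkey':([rect(-45,-7,76),rect(-7,71,34)],(.015,.025),0),'insert_socket':([circ(23)],(.015,.025),0)}
S=4
def proj(P,p):
    q=np.array(p['orientation']);r=R.from_quat(q[[1,2,3,0]])
    K=np.array([[p['fx'],0,p['cx']],[0,p['fy'],p['cy']],[0,0,1]])
    rv=r.inv()
    return cv2.projectPoints(P.astype(float),rv.as_rotvec(),-rv.apply(p['origin']),K,p['dist'])[0][:,0]
def render(n,x,p):
    parts,(z0,z1),u=M[n];c,s=np.cos(x[2]),np.sin(x[2]);out=None
    for z in np.linspace(z0,z1,5):
        m=np.zeros((384*S,512*S),np.uint8)
        for q in parts:
            w=q@np.array([[c,s],[-s,c]])+x[:2]
            uv=proj(np.c_[w,np.full(len(w),z)],p)
            cv2.fillPoly(m,[np.round(((uv+.5)*S-.5)*16).astype(np.int32)],1,shift=4)
        out=m if out is None else (out|m if u else out&m)
    return cv2.resize(out.astype(np.float32),(512,384),interpolation=cv2.INTER_AREA)
def mask(im,n,x,p,r=.11):
    h=cv2.cvtColor(im,cv2.COLOR_BGR2HSV)
    m=cv2.inRange(h,(125,35,100),(160,255,255)) if 'insert' in n else cv2.inRange(h,(3,140,90),(18,255,255))
    uv=proj(np.array([[x[0],x[1],.015]]),p)[0]
    e=proj(np.array([[x[0]+r,x[1],.015]]),p)[0]
    k,l=cv2.connectedComponents(m)
    yy,xx=np.mgrid[:384,:512];d=np.hypot(xx-uv[0],yy-uv[1]);d[m==0]=1e9
    return (l==l.flat[d.argmin()]).astype(np.float32)
def fit(n,x0,views,yaws=None):
    ms=[(mask(im,n,x0,p),p) for im,p in views]
    def cost(v):
        x=np.array([v[0],v[1],v[2]*10]) 
        return sum(np.abs(render(n,x,p)-m).sum()/max(m.sum(),1) for m,p in ms)
    if yaws is None: yaws=[0] if 'socket' in n else np.arange(0,6.28,np.pi/6)
    b=sorted(yaws,key=lambda a:cost([*x0,a/10]))[:2]
    rs=[]
    for a in b:
        v0=np.array([*x0,a/10]);sx=np.array([v0]+[v0+d for d in np.diag([.008,.008,.015])])
        rs.append(minimize(cost,v0,method='Nelder-Mead',options=dict(initial_simplex=sx,xatol=2e-4,fatol=1e-3,maxiter=90)))
    r=min(rs,key=lambda r:r.fun)
    return r.x*[1,1,10],r.fun,[int(m.sum()) for m,_ in ms]
E
cat > m0.py <<'E'
from cell import vision
import cv2,numpy as np
from fit import fit
V={c:(cv2.imread(f'pics/{c}0.png'),vision.camera_params(c)) for c in('top','scene')}
G={'wrench':(.605,.308),'tkey':(.442,.259),'socket':(.523,.428),'insert_wrench':(.562,-.02),'insert_tkey':(.56,-.105),'insert_socket':(.556,.067)}
for n,g in G.items():
    for vs in (['top'],['scene'],['top','scene']):
        x,f,a=fit(n,g,[V[c] for c in vs]);print(n,vs,x[:2].round(4),round(np.degrees(x[2]),1),round(f,2),a)
E
python3 m0.py
```

```text
wrench ['top'] [0.6054 0.306 ] 337.3 0.52 [338]
wrench ['scene'] [0.6027 0.3065] 337.0 0.16 [482]
wrench ['top', 'scene'] [0.6037 0.3059] 337.0 0.71 [338, 482]
tkey ['top'] [0.4433 0.2595] 109.0 0.36 [277]
tkey ['scene'] [0.4393 0.2611] 109.5 0.06 [345]
tkey ['top', 'scene'] [0.4413 0.2597] 110.0 0.47 [277, 345]
socket ['top'] [0.5249 0.4278] 5.9 0.61 [80]
socket ['scene'] [0.5223 0.4283] 3.2 0.25 [152]
socket ['top', 'scene'] [0.5238 0.4275] 4.5 0.92 [80, 152]
insert_wrench ['top'] [ 0.5588 -0.0112] 195.3 0.92 [504]
insert_wrench ['scene'] [ 0.5589 -0.0196] 2.7 0.06 [698]
insert_wrench ['top', 'scene'] [ 0.5592 -0.0191] 3.2 1.08 [504, 698]
insert_tkey ['top'] [ 0.5657 -0.1081] 2.0 0.81 [482]
insert_tkey ['scene'] [ 0.563  -0.1077] 3.0 0.07 [609]
insert_tkey ['top', 'scene'] [ 0.5631 -0.1076] 2.3 0.88 [482, 609]
insert_socket ['top'] [0.5558 0.067 ] 8.5 0.86 [168]
insert_socket ['scene'] [0.5557 0.0675] 3.3 0.11 [161]
insert_socket ['top', 'scene'] [0.5554 0.0676] 7.4 0.98 [168, 161]
```

```bash
cat > go.py <<'E'
import sys,numpy as np
from cell import robot
from scipy.spatial.transform import Rotation as R
def rep(x,y,z,psi):
    s=robot.sense();r=R.from_quat(np.array(s['ee_rot'])[[1,2,3,0]]);Y=r.apply([0,1,0])
    now=np.degrees(np.arctan2(Y[1],Y[0]));roll=(now-psi+180)%360-180
    d=np.array([x,y,z])-s['eef_pos']
    a=R.from_rotvec([0,0,np.radians(roll)])
    print('t',round(s['time'],2),'psi',round(now,2),'roll units',round(roll/5,2),'shift BEFORE roll',(r.inv().apply(d)/.04).round(2),'AFTER roll',((r*a).inv().apply(d)/.04).round(2),'pos',s['eef_pos'].round(4),'q7',round(s['q'][6],2),'w',round(s['grip_width'],4),'F',round(s['grasp_force'],1),s['wrist_force'].round(1))
if __name__=='__main__': rep(*map(float,sys.argv[1:5]))
E
python3 go.py .6035 .306 .12 67
```

```text
t 0.7 psi 70.19 roll units 0.64 shift BEFORE roll [-11.6   -3.94   2.23] AFTER roll [-11.8   -3.29   2.23] pos [0.2203 0.6115 0.2091] q7 -0.07 w 0.0877 F 0.0 [-0.7 -0.3 -0.3]
```

step_arm --commands '[[[0, 0, 0, 0.64, 0], [-0.84, -0.235, 0.1, 0, 0], [-0.84, -0.235, 0.1, 0, 0], [-0.84, -0.235, 0.1, 0, 0], [-0.84, -0.235, 0.1, 0, 0]]]' --force 35

```text
time: 1.12
eef_pos: [0.3304, 0.5235, 0.1931]
ee_rot: [0.0, 0.199, 0.98, 0.0]
wrist_force: [0.1, 0.1, -0.3]
grip_width: 0.0883
grasp_force: 0.0
```

step_arm --commands '[[[-0.84, -0.235, 0.1, 0, 0], [-0.84, -0.235, 0.1, 0, 0], [-0.84, -0.235, 0.1, 0, 0], [-0.84, -0.235, 0.1, 0, 0], [-0.84, -0.235, 0.1, 0, 0]]]'

```text
time: 1.53
eef_pos: [0.4668, 0.4143, 0.1731]
ee_rot: [0.0, 0.199, 0.98, 0.0]
wrist_force: [0.6, 1.2, -0.1]
grip_width: 0.0882
grasp_force: 0.0
```

step_arm --commands '[[[-0.84, -0.235, 0.1, 0, 0], [-0.84, -0.235, 0.1, 0, 0], [-0.84, -0.235, 0.1, 0, 0], [-0.84, -0.235, 0.1, 0, 0], [-0.84, -0.235, 0.1, 0, 0]]]'

```text
time: 1.95
eef_pos: [0.6031, 0.3053, 0.153]
ee_rot: [0.0, 0.199, 0.98, 0.0]
wrist_force: [0.2, 0.4, 0.3]
grip_width: 0.0883
grasp_force: 0.0
```

step_arm --commands '[[[0, 0, 0, 0, 0], [0, 0, 0, 0, 0]]]'

```text
time: 2.12
eef_pos: [0.6036, 0.3036, 0.1527]
ee_rot: [0.0, 0.202, 0.979, -0.001]
wrist_force: [-1.0, 0.3, 0.5]
grip_width: 0.0879
grasp_force: 0.0
```

```bash
python3 go.py .6035 .306 .12 67; python3 - <<'E'
from cell import vision
import cv2
p=vision.camera_params('wrist');im=vision.camera('wrist');cv2.imwrite('pics/w1.png',im)
from fit import fit
import numpy as np
x,f,a=fit('wrench',(.6035,.306),[(im,p)],[np.radians(-23)]);print(x[:2],np.degrees(x[2]),f,a)
E
```

```text
t 2.12 psi 66.72 roll units -0.06 shift BEFORE roll [0.03 0.06 0.82] AFTER roll [0.03 0.06 0.82] pos [0.6036 0.3036 0.1527] q7 0.68 w 0.0879 F 0.0 [-1.   0.3  0.5]
[0.6042693  0.30497086] -22.922504642227228 0.34247103333473206 [2590]
```

View pics/w1.png

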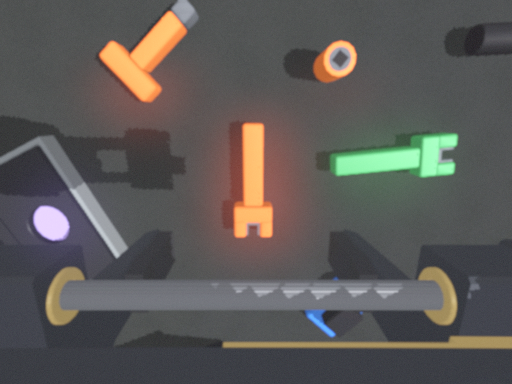

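The wrist view shows the wrench at (253,165), aligned with the tool axis, which agrees with the fit. Descending to grip it.

step_arm --commands '[[[0, 0.04, 0.9, 0, 0], [0, 0, 0.9, 0, 0], [0, 0, 0.9, 0, 0], [0, 0, 0.6, 0, 0], [0, 0, 0.25, 0, 0]]]'

```text
time: 2.58
eef_pos: [0.5984, 0.3088, 0.0072]
ee_rot: [-0.003, 0.198, 0.98, -0.001]
wrist_force: [-1.1, 0.4, 0.1]
grip_width: 0.0882
grasp_force: 0.0
```

step_arm --commands '[[[0, 0, 0, 0, 0.85], [0, 0, 0, 0, 0.85], [0, 0, 0, 0, 0.85], [0, 0, 0, 0, 0.9], [0, 0, 0, 0, 0.9]]]' --force 35

```text
time: 3.0
eef_pos: [0.6036, 0.3087, 0.013]
ee_rot: [0.001, 0.199, 0.98, 0.001]
wrist_force: [-0.5, 0.9, 0.0]
grip_width: 0.0568
grasp_force: 0.0
```

step_arm --commands '[[[0, 0, 0, 0, 0.9], [0, 0, 0, 0, 0.9], [0, 0, 0, 0, 0.9], [0, 0, 0, 0, 0.9], [0, 0, 0, 0, 0.9]]]'

```text
time: 3.42
eef_pos: [0.6024, 0.308, 0.0111]
ee_rot: [-0.0, 0.199, 0.98, -0.0]
wrist_force: [0.2, -0.2, 0.3]
grip_width: 0.0237
grasp_force: 0.0
```

step_arm --commands '[[[0, 0, 0, 0, 0.9], [0, 0, 0, 0, 0.9], [0, 0, 0, 0, 0.9]]]'

```text
time: 3.67
eef_pos: [0.6025, 0.308, 0.0111]
ee_rot: [-0.0, 0.199, 0.98, -0.0]
wrist_force: [-0.3, -0.1, 0.2]
grip_width: 0.0089
grasp_force: 0.0
```

```bash
python3 go.py .5589 -.0196 .12 93
```

```text
t 3.67 psi 66.99 roll units -5.2 shift BEFORE roll [-2.2  -7.96 -2.72] AFTER roll [ 1.52 -8.12 -2.72] pos [0.6025 0.308  0.0111] q7 0.68 w 0.0089 F 0.0 [-0.3 -0.1  0.2]
```

Fingers closed to 9 mm, so the grip missed. I'll look.

```bash
python3 - <<'E'
from cell import vision
import cv2,numpy as np
p=vision.camera_params('wrist');a=vision.camera('wrist');b=vision.camera('scene')
cv2.imwrite('pics/s2.png',b)
c=cv2.resize(b[120:290,250:480],None,fx=2.2,fy=2.2)
o=np.zeros((384+374,512,3),np.uint8);o=cv2.resize(a,(460,345));
cv2.imwrite('pics/c2.png',np.hstack([cv2.resize(a,(400,300)),cv2.resize(b[120:290,250:480],(400,300))]))
E
python3 -c "
import numpy as np
from cell import vision
p=vision.camera_params('wrist');print(p)"
```

```text
{'fx': 280.1025238150251, 'fy': 280.1025238150251, 'cx': 251.00557746518078, 'cy': 197.2695658237418, 'dist': array([0.0077647, 0.       , 0.       , 0.       , 0.       ]), 'origin': array([0.53740729, 0.33545011, 0.18657258]), 'orientation': array([0.11510106, 0.82566981, 0.5469649 , 0.07648857])}
```

View pics/c2.png

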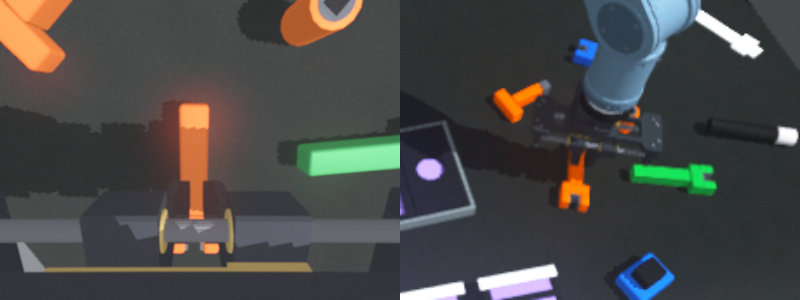

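```bash
python3 - <<'E'
from cell import vision,robot
import cv2,numpy as np
from fit import *
b=cv2.imread('pics/s2.png');a=vision.camera('wrist')
P=np.array([[.6025,.308,.011],[.6025,.308,.0297],[.6025,.308,.075]])
x=np.array([.6035,.306,np.radians(-23)])
c,s=np.cos(x[2]),np.sin(x[2])
outs=[]
for im,cam in((a,'wrist'),(b,'scene')):
    p=vision.camera_params(cam)
    uv=proj(P,p);print(cam,uv.round(1).tolist())
    for q in M['wrench'][0]:
        w=q@np.array([[c,s],[-s,c]])+x[:2]
        cv2.polylines(im,[proj(np.c_[w,np.full(4,.024)],p).round().astype(int)],1,(255,255,0),1)
    for k,u in enumerate(uv): cv2.circle(im,tuple(int(v) for v in u.round()),2,[(0,255,0),(255,0,255),(255,255,255)][k],-1)
    u=uv[1].astype(int)
    if cam=='wrist': outs.append(cv2.resize(im[184:384,150:350],(400,400)))
    else: outs.append(cv2.resize(im[u[1]-60:u[1]+60,u[0]-60:u[0]+60],(400,400),interpolation=cv2.INTER_CUBIC))
cv2.imwrite('pics/c3.png',np.hstack(outs))
E
```

```text
wrist [[251.1, 226.9], [251.1, 238.4], [251.1, 280.0]]
scene [[351.0, 217.1], [352.5, 213.6], [356.2, 204.7]]
```

View pics/c3.png

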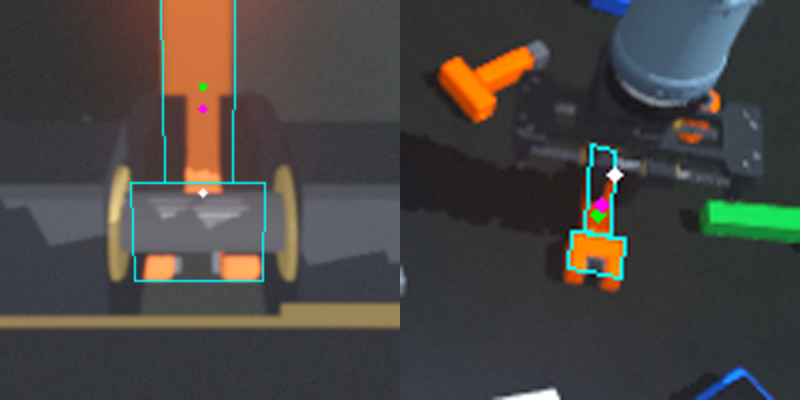

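```bash
python3 - <<'E'
from cell import vision
import cv2,numpy as np
b=vision.camera('scene');a=vision.camera('wrist')
g=lambda i:(255*(i/255.)**.45).astype(np.uint8)
cv2.imwrite('pics/c4.png',np.hstack([g(cv2.resize(a[194:344,175:325],(400,400),interpolation=cv2.INTER_CUBIC)),g(cv2.resize(b[165:245,310:390],(400,400),interpolation=cv2.INTER_CUBIC))]))
E
```

```text
(no output)
```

View pics/c4.png

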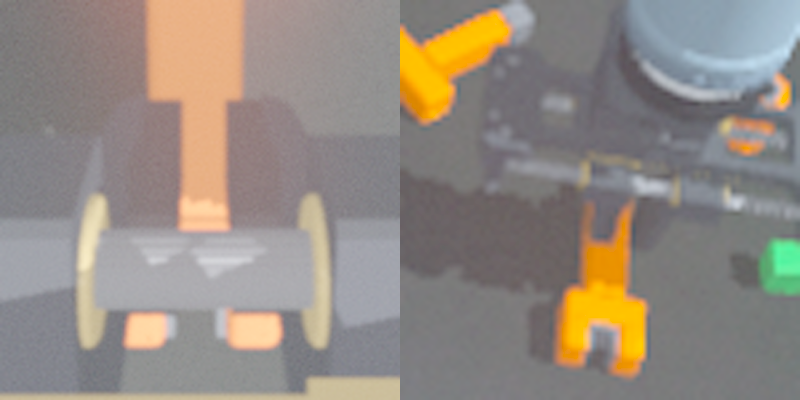

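The fingers are closed above the handle: the tips show over its edges, so they sit higher than the TCP reading. I'll open and go down in small steps, watching the force.

step_arm --commands '[[[0, 0, 0, 0, 0.3], [0, 0, 0, 0, 0.3], [0, 0, 0, 0, 0.3], [0, 0, 0, 0, 0.3], [0, 0, 0, 0, 0.3]]]'

```text
time: 4.33
eef_pos: [0.6024, 0.308, 0.0111]
ee_rot: [-0.0, 0.199, 0.98, -0.0]
wrist_force: [-0.2, 0.7, -0.2]
grip_width: 0.0401
grasp_force: 0.0
```

step_arm --commands '[[[0, 0, 0, 0, 0.3], [0, 0, 0, 0, 0.3], [0, 0, 0, 0, 0.3], [0, 0, 0.1, 0, 0.3], [0, 0, 0, 0, 0.3]]]'

```text
time: 4.75
eef_pos: [0.602, 0.3078, 0.0064]
ee_rot: [-0.0, 0.199, 0.98, -0.0]
wrist_force: [-0.3, -0.2, 0.1]
grip_width: 0.0618
grasp_force: 0.0
```

step_arm --commands '[[[0, 0, 0.1, 0, 0.3], [0, 0, 0, 0, 0.3]]]'

```text
time: 4.92
eef_pos: [0.6019, 0.3077, 0.0022]
ee_rot: [-0.0, 0.199, 0.98, -0.0]
wrist_force: [-0.3, -0.6, 0.1]
grip_width: 0.0613
grasp_force: 0.0
```

step_arm --commands '[[[0, 0, 0.1, 0, 0.3], [0, 0, 0, 0, 0.3]]]'

```text
time: 5.08
eef_pos: [0.602, 0.3078, -0.0017]
ee_rot: [-0.0, 0.199, 0.98, -0.0]
wrist_force: [0.2, -0.3, 0.1]
grip_width: 0.0618
grasp_force: 0.0
```

```bash
python3 - <<'E'
from cell import vision
import cv2,numpy as np
b=vision.camera('scene');a=vision.camera('wrist')
g=lambda i:(255*(i/255.)**.45).astype(np.uint8)
cv2.imwrite('pics/c5.png',np.hstack([g(cv2.resize(a[194:344,175:325],(400,400),interpolation=cv2.INTER_CUBIC)),g(cv2.resize(b[165:245,310:390],(400,400),interpolation=cv2.INTER_CUBIC))]))
E
```

```text
(no output)
```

View pics/c5.png

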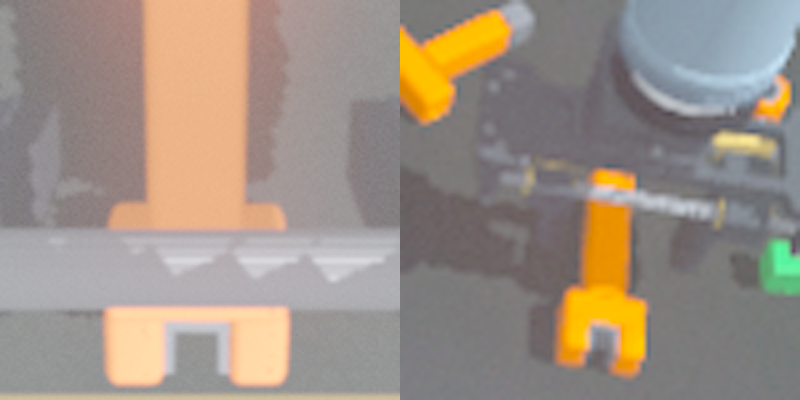

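step_arm --commands '[[[0, 0, 0.1, 0, 0.3], [0, 0, 0, 0, 0.3], [0, 0, 0.1, 0, 0.3], [0, 0, 0, 0, 0.3]]]'

```text
time: 5.52
eef_pos: [0.602, 0.3078, -0.0096]
ee_rot: [-0.0, 0.199, 0.98, -0.0]
wrist_force: [-0.2, 0.7, -0.4]
grip_width: 0.0617
grasp_force: 0.0
```

step_arm --commands '[[[0, 0, 0.1, 0, 0.3], [0, 0, 0, 0, 0.3]]]'

```text
time: 5.68
eef_pos: [0.602, 0.3078, -0.0137]
ee_rot: [-0.0, 0.199, 0.98, -0.0]
wrist_force: [1.1, -0.7, 0.3]
grip_width: 0.0614
grasp_force: 0.0
```

step_arm --commands '[[[0, 0, 0.1, 0, 0.3], [0, 0, 0, 0, 0.3]]]'

```text
time: 5.85
eef_pos: [0.6021, 0.3078, -0.0176]
ee_rot: [-0.0, 0.199, 0.98, -0.0]
wrist_force: [-0.9, -0.1, -0.0]
grip_width: 0.0617
grasp_force: 0.0
```

step_arm --commands '[[[0, 0, 0, 0, 0.9], [0, 0, 0, 0, 0.9], [0, 0, 0, 0, 0.9], [0, 0, 0, 0, 0.9], [0, 0, 0, 0, 0.9]]]'

```text
time: 6.27
eef_pos: [0.6025, 0.308, -0.0167]
ee_rot: [0.0, 0.199, 0.98, 0.0]
wrist_force: [-0.5, -0.8, -0.3]
grip_width: 0.0303
grasp_force: 0.0
```

step_arm --commands '[[[0, 0, 0, 0, 0.9], [0, 0, 0, 0, 0.9], [0, 0, 0, 0, 0.9], [0, 0, 0, 0, 0.9]]]'

```text
time: 6.6
eef_pos: [0.6024, 0.3075, -0.0168]
ee_rot: [-0.0, 0.2, 0.98, -0.0]
wrist_force: [-1.1, -0.8, 1.9]
grip_width: 0.0217
grasp_force: 35.0
```

```bash
python3 go.py .5589 -.0196 .12 93;python3 - <<'E'
from cell import vision
import cv2,numpy as np
b=vision.camera('scene');a=vision.camera('wrist')
g=lambda i:(255*(i/255.)**.45).astype(np.uint8)
cv2.imwrite('pics/c6.png',np.hstack([g(cv2.resize(a[194:344,175:325],(400,400),interpolation=cv2.INTER_CUBIC)),g(cv2.resize(b[165:245,310:390],(400,400),interpolation=cv2.INTER_CUBIC))]))
E
```

```text
t 6.6 psi 66.98 roll units -5.2 shift BEFORE roll [-2.2  -7.95 -3.42] AFTER roll [ 1.51 -8.11 -3.42] pos [ 0.6024  0.3075 -0.0168] q7 0.68 w 0.0217 F 35.0 [-1.1 -0.8  1.9]
```

View pics/c6.png

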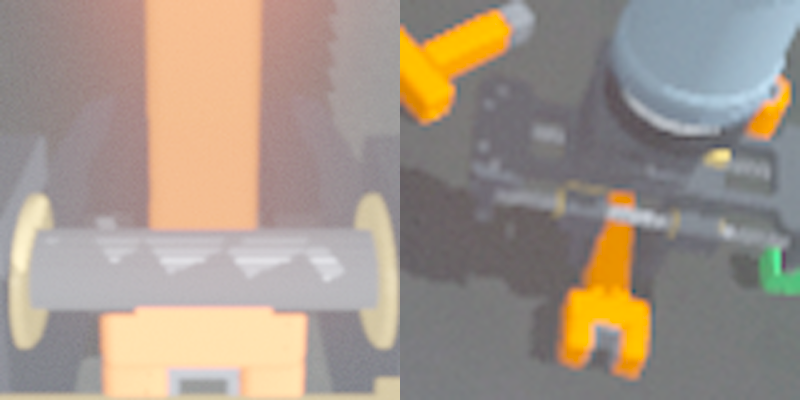

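step_arm --commands '[[[0, 0, -0.7, -1, 0.9], [0, 0, -0.8, -1, 0.9], [0, 0, -0.8, -1, 0.9], [0, 0, -0.8, -1, 0.9], [0, 0, 0, -1, 0.9]]]'

```text
time: 7.12
eef_pos: [0.6066, 0.3104, 0.1141]
ee_rot: [0.005, -0.019, 1.0, 0.003]
wrist_force: [1.5, 0.0, -1.5]
grip_width: 0.0217
grasp_force: 35.0
```

step_arm --commands '[[[0, 0, 0, -0.2, 0.9], [0, 0, 0, 0, 0.9]]]'

```text
time: 7.28
eef_pos: [0.6019, 0.3079, 0.1064]
ee_rot: [-0.001, -0.026, 1.0, 0.0]
wrist_force: [-0.1, 0.2, -3.1]
grip_width: 0.0218
grasp_force: 35.0
```

```bash
python3 go.py .5589 -.0196 .08 92.8;python3 - <<'E'
from cell import vision,robot
import cv2,numpy as np
from fit import *
g=lambda i:(255*(i/255.)**.45).astype(np.uint8)
p=vision.camera_params('wrist');a=vision.camera('wrist');b=vision.camera('scene')
cv2.imwrite('pics/w7.png',a);cv2.imwrite('pics/s7.png',b)
P=robot.sense()['eef_pos'];pp=vision.camera_params('scene')
for c,q in(('w',p),('s',pp)): print(c,proj(P+np.array([[0,0,z] for z in(0,.0168,.041)]),q).round(1).tolist())
u=proj(P[None],pp)[0].astype(int);print(u)
cv2.imwrite('pics/c7.png',np.hstack([g(cv2.resize(a[144:344,150:350],(400,400),interpolation=cv2.INTER_CUBIC)),g(cv2.resize(b[u[1]-50:u[1]+50,u[0]-50:u[0]+50],(400,400),interpolation=cv2.INTER_CUBIC))]))
E
```

```text
t 7.28 psi 92.93 roll units 0.03 shift BEFORE roll [ 1.49 -8.12  0.66] AFTER roll [ 1.47 -8.13  0.66] pos [0.6019 0.3079 0.1064] q7 1.06 w 0.0218 F 35.0 [-0.1  0.2 -3.1]
w [[250.3, 225.3], [250.2, 235.4], [250.1, 253.7]]
s [[358.6, 198.0], [360.1, 194.3], [362.4, 188.9]]
[358 197]
```

View pics/c7.png

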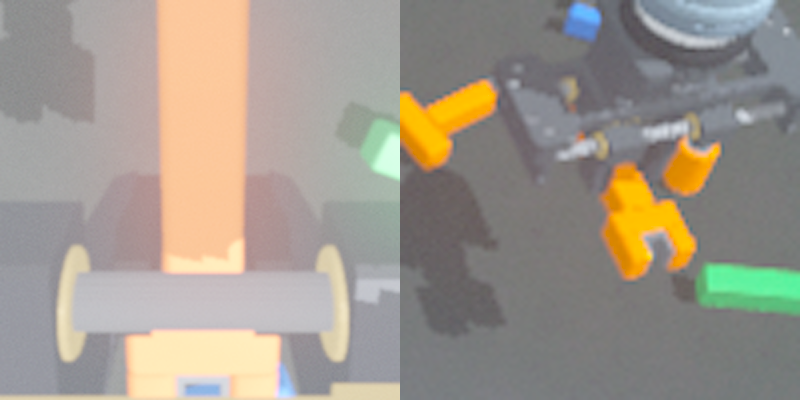

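The wrench is held flat (21.8 mm opening, 35 N), and the true tip is about 30 mm above the TCP reading. Moving to the wrench insert.

step_arm --commands '[[[0.15, -0.8, 0, 0, 0.9], [0.15, -0.8, 0, 0, 0.9], [0.15, -0.8, 0, 0, 0.9], [0.15, -0.8, 0, 0, 0.9], [0.15, -0.8, 0, 0, 0.9]]]'

```text
time: 7.8
eef_pos: [0.5795, 0.145, 0.1057]
ee_rot: [-0.001, -0.025, 1.0, -0.0]
wrist_force: [0.0, -1.3, -1.7]
grip_width: 0.0212
grasp_force: 35.0
```

step_arm --commands '[[[0.15, -0.8, 0, 0, 0.9], [0.15, -0.8, 0, 0, 0.9], [0.15, -0.8, 0, 0, 0.9], [0.15, -0.8, 0, 0, 0.9], [0.15, -0.8, 0, 0, 0.9]]]'

```text
time: 8.22
eef_pos: [0.5579, -0.0161, 0.1059]
ee_rot: [-0.001, -0.025, 1.0, -0.0]
wrist_force: [0.3, -0.2, -2.5]
grip_width: 0.0216
grasp_force: 35.0
```

step_arm --commands '[[[0, -0.13, 0.6, 0, 0.9], [0, 0, 0.6, 0, 0.9], [0, 0, 0, 0, 0.9], [0, 0, 0, 0, 0.9], [0, 0, 0, 0, 0.9]]]'

```text
time: 8.63
eef_pos: [0.5597, -0.019, 0.0594]
ee_rot: [-0.0, -0.026, 1.0, 0.0]
wrist_force: [1.6, -0.2, -1.2]
grip_width: 0.0218
grasp_force: 35.0
```

```bash
python3 go.py .557 -.0198 .000 92.8;python3 - <<'E'
from cell import vision,robot
import cv2,numpy as np
from fit import *
g=lambda i:(255*(i/255.)**.6).astype(np.uint8)
a=vision.camera('wrist');b=vision.camera('scene');p=vision.camera_params('scene')
for n in('insert_tkey','insert_socket'):
    x,f,k=fit(n,{'insert_tkey':(.563,-.1077),'insert_socket':(.5557,.0675)}[n],[(b,p)],[.05]);print(n,x,f,k)
cv2.imwrite('pics/c8.png',np.hstack([cv2.resize(g(a),(400,300)),g(cv2.resize(b[160:280,170:330],(400,300),interpolation=cv2.INTER_CUBIC))]))
E
```

```text
t 8.63 psi 93.02 roll units 0.04 shift BEFORE roll [ 0.07 -0.02  1.49] AFTER roll [ 0.07 -0.02  1.49] pos [ 0.5597 -0.019   0.0594] q7 1.55 w 0.0218 F 35.0 [ 1.6 -0.2 -1.2]
insert_tkey [ 0.56396119 -0.10750113  0.04090301] 0.06925122439861298 [611]
insert_socket [0.55579728 0.06762772 0.05051291] 0.12045454233884811 [165]
```

View pics/c8.png

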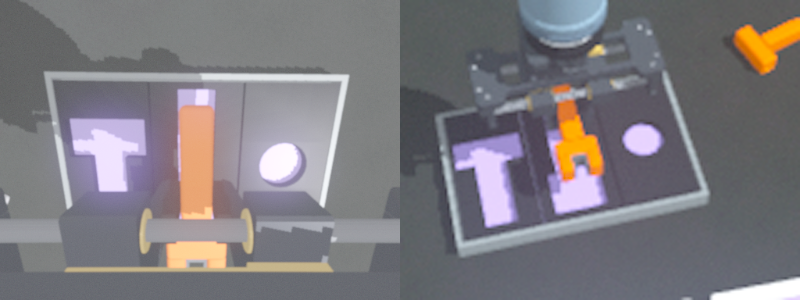

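step_arm --commands '[[[0.07, -0.02, 0.5, 0, 0.9], [0, 0, 0.4, 0, 0.9], [0, 0, 0.2, 0, 0.9], [0, 0, 0, 0, 0.9], [0, 0, 0, 0, 0.9]]]'

```text
time: 9.15
eef_pos: [0.5572, -0.0206, 0.0157]
ee_rot: [0.0, -0.026, 1.0, 0.0]
wrist_force: [-0.2, 0.5, -2.1]
grip_width: 0.0216
grasp_force: 35.0
```

step_arm --commands '[[[0, 0, 0.15, 0, 0.9], [0, 0, 0, 0, 0.9], [0, 0, 0.1, 0, 0.9], [0, 0, 0, 0, 0.9]]]'

```text
time: 9.48
eef_pos: [0.5567, -0.0208, 0.0049]
ee_rot: [-0.0, -0.026, 1.0, 0.0]
wrist_force: [-1.0, -0.0, -2.5]
grip_width: 0.0215
grasp_force: 35.0
```

```bash
python3 go.py .557 -.0198 .000 92.8
```

```text
t 9.48 psi 92.99 roll units 0.04 shift BEFORE roll [-0.01  0.02  0.12] AFTER roll [-0.01  0.03  0.12] pos [ 0.5567 -0.0208  0.0049] q7 1.55 w 0.0215 F 35.0 [-1.  -0.  -2.5]
```

step_arm --commands '[[[0, 0, 0.12, 0, 0.9], [0, 0, 0, 0, 0.9], [0, 0, 0, 0, 0.9]]]'

```text
time: 9.73
eef_pos: [0.5565, -0.0209, 0.0]
ee_rot: [-0.0, -0.026, 1.0, 0.0]
wrist_force: [0.8, -0.5, -2.8]
grip_width: 0.0214
grasp_force: 35.0
```

step_arm --commands '[[[0, 0, 0, 0, 0.5], [0, 0, 0, 0, 0.5], [0, 0, 0, 0, 0.5], [0, 0, 0, 0, 0.5]]]'

```text
time: 10.07
eef_pos: [0.5571, -0.0209, 0.0006]
ee_rot: [0.0, -0.026, 1.0, -0.0]
wrist_force: [0.2, 1.0, -0.1]
grip_width: 0.0435
grasp_force: 0.0
```

step_arm --commands '[[[0, 0, -0.5, 0, 0.5], [0, 0, -0.8, 0, 0.4], [0, 0, -0.8, 0, 0.3], [0, 0, -0.8, 0, 0.3], [0, 0, 0, 0, 0.3]]]'

```text
time: 10.48
eef_pos: [0.561, -0.0209, 0.1224]
ee_rot: [0.005, -0.026, 1.0, -0.0]
wrist_force: [2.2, -0.6, 0.7]
grip_width: 0.0617
grasp_force: 0.0
```

```bash
python3 go.py .442 .2605 .10 19.5; python3 - <<'E'
from cell import vision
from fit import *
import cv2,numpy as np
b=vision.camera('scene');p=vision.camera_params('scene');cv2.imwrite('pics/s9.png',b)
w=vision.camera('wrist');cv2.imwrite('pics/w9.png',w)
x,f,k=fit('wrench',(.559,-.02),[(b,p)],[.05]);print(x,np.degrees(x[2]),f,k,'on-table model; apply offset')
M['wrench']=(M['wrench'][0],(.015,.039),1)
x,f,k=fit('wrench',(.559,-.02),[(b,p)],[.05]);print(x,np.degrees(x[2]),f,k)
E
```

```text
t 10.48 psi 92.97 roll units 14.69 shift BEFORE roll [2.61 7.18 0.53] AFTER roll [ 7.63 -0.46  0.53] pos [ 0.561  -0.0209  0.1224] q7 1.56 w 0.0617 F 0.0 [ 2.2 -0.6  0.7]
[ 0.54816291 -0.01843602  0.05533149] 3.1702608015934444 0.2440403401851654 [409] on-table model; apply offset
[ 0.55639257 -0.0199937   0.04315215] 2.472436003995339 0.27124083042144775 [409]
```

step_arm --commands '[[[0, 0, 0, 1, 0.3], [0, 0, 0, 1, 0.3], [0, 0, 0, 1, 0.3], [0, 0, 0, 1, 0.3], [0, 0, 0, 1, 0.3]]]'

```text
time: 11.0
eef_pos: [0.5555, -0.0209, 0.1146]
ee_rot: [-0.001, 0.193, 0.981, -0.0]
wrist_force: [0.3, 0.1, -0.3]
grip_width: 0.0616
grasp_force: 0.0
```

step_arm --commands '[[[0, 0, 0, 1, 0.3], [0, 0, 0, 1, 0.3], [0, 0, 0, 1, 0.3], [0, 0, 0, 1, 0.3], [0, 0, 0, 1, 0.3]]]'

```text
time: 11.42
eef_pos: [0.5555, -0.0209, 0.1147]
ee_rot: [-0.001, 0.401, 0.916, -0.001]
wrist_force: [-0.2, -0.5, -0.0]
grip_width: 0.0617
grasp_force: 0.0
```

step_arm --commands '[[[0, 0, 0, 1, 0.3], [0, 0, 0, 1, 0.3], [0, 0, 0, 1, 0.3], [0, 0, 0, 1, 0.3], [0, 0, 0, 0.69, 0.3]]]'

```text
time: 11.83
eef_pos: [0.5555, -0.0209, 0.1147]
ee_rot: [-0.001, 0.579, 0.816, -0.001]
wrist_force: [0.6, 0.3, 0.2]
grip_width: 0.0617
grasp_force: 0.0
```

```bash
python3 go.py .4367 .2695 .10 19.5
```

```text
t 11.83 psi 19.29 roll units -0.04 shift BEFORE roll [ 7.83 -0.4   0.37] AFTER roll [ 7.84 -0.38  0.37] pos [ 0.5555 -0.0209  0.1147] q7 0.47 w 0.0617 F 0.0 [0.6 0.3 0.2]
```

step_arm --commands '[[[0.78, -0.04, 0.03, 0, 0.3], [0.78, -0.04, 0.03, 0, 0.3], [0.78, -0.04, 0.03, 0, 0.3], [0.78, -0.04, 0.03, 0, 0.3], [0.78, -0.04, 0.03, 0, 0.3]]]'

```text
time: 12.25
eef_pos: [0.4952, 0.1242, 0.1088]
ee_rot: [-0.001, 0.577, 0.817, -0.001]
wrist_force: [0.5, 0.5, 0.9]
grip_width: 0.0617
grasp_force: 0.0
```

step_arm --commands '[[[0.78, -0.04, 0.03, 0, 0.3], [0.78, -0.04, 0.03, 0, 0.3], [0.78, -0.04, 0.03, 0, 0.3], [0.78, -0.04, 0.03, 0, 0.3], [0.78, -0.04, 0.03, 0, 0.3]]]'

```text
time: 12.67
eef_pos: [0.4356, 0.2684, 0.1029]
ee_rot: [-0.0, 0.577, 0.817, -0.001]
wrist_force: [0.3, 0.2, -0.0]
grip_width: 0.0616
grasp_force: 0.0
```

step_arm --commands '[[[0, 0, 0, 0, 0.3], [0, 0, 0, 0, 0.3], [0, 0, 0, 0, 0.3]]]'

```text
time: 12.92
eef_pos: [0.437, 0.2665, 0.1034]
ee_rot: [0.0, 0.577, 0.817, -0.001]
wrist_force: [-0.0, -0.5, 0.0]
grip_width: 0.0617
grasp_force: 0.0
```

```bash
python3 go.py .4367 .2695 -.0168 19.5; python3 - <<'E'
from cell import vision
from fit import *
import cv2,numpy as np
p=vision.camera_params('wrist');w=vision.camera('wrist');cv2.imwrite('pics/w10.png',w)
x,f,k=fit('tkey',(.440,.260),[(w,p)],[np.radians(109.5)]);print(x,np.degrees(x[2]),f,k)
p=vision.camera_params('top');w=vision.camera('top');cv2.imwrite('pics/t10.png',w)
E
```

```text
t 12.92 psi 19.52 roll units 0.0 shift BEFORE roll [0.08 0.02 3.  ] AFTER roll [0.08 0.02 3.  ] pos [0.437  0.2665 0.1034] q7 -0.14 w 0.0617 F 0.0 [-0.  -0.5  0. ]
[0.43980695 0.25958472 1.91864571] 109.93030153360344 2.3624863624572754 [914]
```

View pics/w10.png

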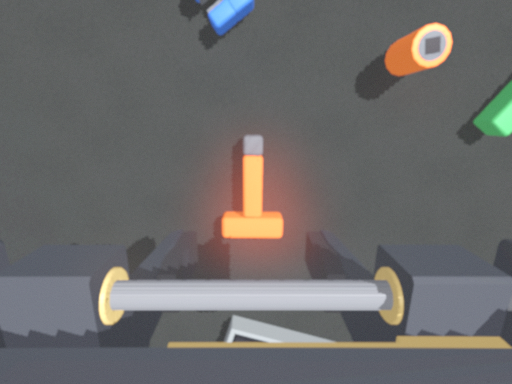

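The T-key lies at (252,190) in the wrist view, aligned with the tool: bar at row 225, tip at row 136. I'll measure from those pixels.

```bash
python3 - <<'E'
from cell import vision
from fit import *
p=vision.camera_params('wrist')
K=np.array([[p['fx'],0,p['cx']],[0,p['fy'],p['cy']],[0,0,1]]);q=p['orientation'];r=R.from_quat(q[[1,2,3,0]])
u=cv2.undistortPoints(np.array([[[253.,135.5]],[[253,155.]],[[252.5,211.5]],[[252.,238]]]),K,p['dist'])[:,0]
d=r.apply(np.c_[u,np.ones(4)]);
P=p['origin']+d*((.024-p['origin'][2])/d[:,2])[:,None];print(P.round(4),np.linalg.norm(np.diff(P,axis=0),axis=1))
print(proj(np.array([[.44+a*np.cos(1.915),.26+a*np.sin(1.915),.024] for a in(.063,.045,-.015,-.037)]),p))
E
```

```text
[[0.4209 0.3183 0.024 ]
 [0.4267 0.302  0.024 ]
 [0.4444 0.2508 0.024 ]
 [0.4532 0.2246 0.024 ]] [0.0173174  0.05415531 0.02764125]
[[251.09843479 133.62019363]
 [251.18699609 153.94693834]
 [251.45884596 216.29910283]
 [251.55049326 237.30484557]]
```

step_arm --commands '[[[0.06, 0.02, 0.8, 0, 0.3], [0, 0, 0.8, 0, 0.3], [0, 0, 0.7, 0, 0.3], [0, 0, 0.5, 0, 0.3], [0, 0, 0.2, 0, 0.3]]]'

```text
time: 13.43
eef_pos: [0.4363, 0.2677, -0.0183]
ee_rot: [-0.0, 0.578, 0.816, -0.002]
wrist_force: [0.2, -0.8, -0.0]
grip_width: 0.0618
grasp_force: 0.0
```

step_arm --commands '[[[0, 0, 0, 0, 0.9], [0, 0, 0, 0, 0.9], [0, 0, 0, 0, 0.9], [0, 0, 0, 0, 0.9], [0, 0, 0, 0, 0.9]]]'

```text
time: 13.85
eef_pos: [0.4381, 0.2709, -0.0145]
ee_rot: [0.0, 0.577, 0.817, 0.001]
wrist_force: [0.3, -0.1, 0.1]
grip_width: 0.0306
grasp_force: 0.0
```

step_arm --commands '[[[0, 0, 0, 0, 0.9], [0, 0, 0, 0, 0.9], [0, 0, 0, 0, 0.9], [0, 0, 0, 0, 0.9], [0, 0, 0, 0, 0.9]]]'

```text
time: 14.27
eef_pos: [0.4374, 0.2706, -0.0151]
ee_rot: [-0.0, 0.577, 0.817, 0.0]
wrist_force: [-2.2, -0.8, 7.0]
grip_width: 0.0178
grasp_force: 35.0
```

```bash
python3 go.py .573 -.107 .10 -87.2
```

```text
t 14.27 psi 19.53 roll units 21.35 shift BEFORE roll [-10.03   0.04  -2.88] AFTER roll [ 2.92  9.59 -2.88] pos [ 0.4374  0.2706 -0.0151] q7 -0.08 w 0.0178 F 35.0 [-2.2 -0.8  7. ]
```

step_arm --commands '[[[0, 0, -0.4, 0, 0.9], [0, 0, -0.8, 1, 0.9], [0, 0, -0.8, 1, 0.9], [0, 0, -0.8, 1, 0.9], [0, 0, -0.2, 1, 0.9]]]'

```text
time: 14.68
eef_pos: [0.4394, 0.2717, 0.1085]
ee_rot: [0.0, 0.712, 0.703, 0.003]
wrist_force: [0.6, 0.8, -0.9]
grip_width: 0.0177
grasp_force: 35.0
```

step_arm --commands '[[[0, 0, 0, 1, 0.9], [0, 0, 0, 1, 0.9], [0, 0, 0, 1, 0.9], [0, 0, 0, 1, 0.9], [0, 0, 0, 1, 0.9]]]'

```text
time: 15.1
eef_pos: [0.437, 0.2703, 0.1043]
ee_rot: [-0.0, 0.847, 0.532, -0.0]
wrist_force: [0.7, -0.5, -1.4]
grip_width: 0.0175
grasp_force: 35.0
```

step_arm --commands '[[[0, 0, 0, 1, 0.9], [0, 0, 0, 1, 0.9], [0, 0, 0, 1, 0.9], [0, 0, 0, 1, 0.9], [0, 0, 0, 1, 0.9]]]'

```text
time: 15.52
eef_pos: [0.437, 0.2703, 0.1042]
ee_rot: [0.0, 0.942, 0.336, -0.0]
wrist_force: [0.1, -0.3, -0.9]
grip_width: 0.0174
grasp_force: 35.0
```

step_arm --commands '[[[0, 0, 0, 1, 0.9], [0, 0, 0, 1, 0.9], [0, 0, 0, 1, 0.9], [0, 0, 0, 1, 0.9], [0, 0, 0, 1, 0.9]]]'

```text
time: 15.93
eef_pos: [0.437, 0.2704, 0.1042]
ee_rot: [0.0, 0.992, 0.125, -0.0]
wrist_force: [-0.3, -0.3, -1.2]
grip_width: 0.0173
grasp_force: 35.0
```

step_arm --commands '[[[0, 0, 0, 1, 0.9], [0, 0, 0, 1, 0.9], [0, 0, 0, 0.35, 0.9], [0, 0, 0, 0, 0.9], [0, 0, 0, 0, 0.9]]]'

```text
time: 16.35
eef_pos: [0.4371, 0.2703, 0.1042]
ee_rot: [0.0, 1.0, 0.026, -0.0]
wrist_force: [-0.4, 0.7, -1.1]
grip_width: 0.0178
grasp_force: 35.0
```

```bash
python3 go.py .5748 -.1069 .10 -87.2
```

```text
t 16.35 psi -87.08 roll units 0.02 shift BEFORE roll [2.96 9.59 0.11] AFTER roll [2.98 9.59 0.11] pos [0.4371 0.2703 0.1042] q7 -1.65 w 0.0178 F 35.0 [-0.4  0.7 -1.1]
```

step_arm --commands '[[[0.25, 0.8, 0, 0, 0.9], [0.25, 0.8, 0, 0, 0.9], [0.25, 0.8, 0, 0, 0.9], [0.25, 0.8, 0, 0, 0.9], [0.25, 0.8, 0, 0, 0.9]]]'

```text
time: 16.77
eef_pos: [0.4953, 0.1116, 0.1044]
ee_rot: [-0.0, 1.0, 0.026, 0.0]
wrist_force: [0.1, -0.3, -0.7]
grip_width: 0.0175
grasp_force: 35.0
```

step_arm --commands '[[[0.25, 0.8, 0, 0, 0.9], [0.25, 0.8, 0, 0, 0.9], [0.25, 0.8, 0, 0, 0.9], [0.25, 0.8, 0, 0, 0.9], [0.25, 0.8, 0, 0, 0.9]]]'

```text
time: 17.18
eef_pos: [0.553, -0.046, 0.1043]
ee_rot: [-0.0, 1.0, 0.025, 0.0]
wrist_force: [0.9, 0.4, -1.0]
grip_width: 0.0173
grasp_force: 35.0
```

step_arm --commands '[[[0.25, 0.8, 0, 0, 0.9], [0.22, 0.79, 0, 0, 0.9], [0, 0, 0.6, 0, 0.9], [0, 0, 0.6, 0, 0.9], [0, 0, 0, 0, 0.9]]]'

```text
time: 17.6
eef_pos: [0.5716, -0.1067, 0.0527]
ee_rot: [-0.001, 1.0, 0.025, -0.003]
wrist_force: [-0.7, 0.2, -1.5]
grip_width: 0.0177
grasp_force: 35.0
```

step_arm --commands '[[[0, 0, 0, 0, 0.9], [0, 0, 0, 0, 0.9]]]'

```text
time: 17.77
eef_pos: [0.5751, -0.107, 0.0572]
ee_rot: [0.0, 1.0, 0.025, 0.0]
wrist_force: [0.4, 0.0, 0.4]
grip_width: 0.0175
grasp_force: 35.0
```

```bash
python3 go.py .5748 -.1069 .0015 -87.2; python3 - <<'E'
from cell import vision
import cv2,numpy as np
g=lambda i:(255*(i/255.)**.6).astype(np.uint8)
a=vision.camera('wrist');b=vision.camera('scene')
cv2.imwrite('pics/c11.png',np.hstack([cv2.resize(g(a),(400,300)),g(cv2.resize(b[160:280,170:330],(400,300),interpolation=cv2.INTER_CUBIC))]))
E
```

```text
t 17.77 psi -87.15 roll units 0.01 shift BEFORE roll [-0.01 -0.    1.39] AFTER roll [-0.01 -0.    1.39] pos [ 0.5751 -0.107   0.0572] q7 -0.9 w 0.0175 F 35.0 [0.4 0.  0.4]
```

View pics/c11.png

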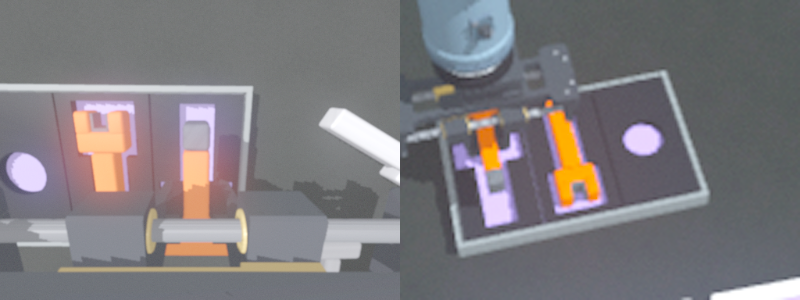

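step_arm --commands '[[[0, 0, 0.5, 0, 0.9], [0, 0, 0.4, 0, 0.9], [0, 0, 0.15, 0, 0.9], [0, 0, 0, 0, 0.9], [0, 0, 0, 0, 0.9]]]'

```text
time: 18.28
eef_pos: [0.5751, -0.1071, 0.0152]
ee_rot: [0.0, 1.0, 0.025, 0.0]
wrist_force: [-0.3, 0.1, -1.4]
grip_width: 0.0178
grasp_force: 35.0
```

step_arm --commands '[[[0, 0, 0.15, 0, 0.9], [0, 0, 0, 0, 0.9], [0, 0, 0.14, 0, 0.9], [0, 0, 0, 0, 0.9]]]'

```text
time: 18.62
eef_pos: [0.5744, -0.1068, 0.0022]
ee_rot: [-0.0, 1.0, 0.024, -0.0]
wrist_force: [-0.8, -0.4, -0.5]
grip_width: 0.0175
grasp_force: 35.0
```

step_arm --commands '[[[0, 0, 0, 0, 0.5], [0, 0, 0, 0, 0.5], [0, 0, 0, 0, 0.5], [0, 0, 0, 0, 0.5]]]'

```text
time: 18.95
eef_pos: [0.5748, -0.1071, 0.0029]
ee_rot: [0.0, 1.0, 0.024, 0.0]
wrist_force: [0.5, -0.0, -0.2]
grip_width: 0.0419
grasp_force: 0.0
```

step_arm --commands '[[[0, 0, -0.5, 0, 0.5], [0, 0, -0.8, 0, 0.4], [0, 0, -0.8, 0, 0.3], [0, 0, -0.7, 0, 0.2], [0, 0, 0, 0, 0.2]]]'

```text
time: 19.37
eef_pos: [0.578, -0.1083, 0.12]
ee_rot: [0.001, 1.0, 0.024, 0.004]
wrist_force: [1.2, -0.5, 0.2]
grip_width: 0.0686
grasp_force: 0.0
```

```bash
python3 go.py .523 .428 .11 -87.2;  python3 - <<'E'
from cell import vision
from fit import *
b=vision.camera('scene');p=vision.camera_params('scene');cv2.imwrite('pics/s12.png',b)
M['tkey']=(M['tkey'][0],(.015,.039),1);M['wrench']=(M['wrench'][0],(.015,.039),1)
for n,g in(('tkey',(.5633,-.1075)),('wrench',(.559,-.02)),('socket',(.523,.428))):
    x,f,k=fit(n,g,[(b,p)],[.05]);print(n,x,np.degrees(x[2]),f,k)
E
```

```text
t 19.37 psi -87.25 roll units -0.01 shift BEFORE roll [ -0.73 -13.46   0.22] AFTER roll [ -0.72 -13.46   0.22] pos [ 0.578  -0.1083  0.12  ] q7 -0.95 w 0.0686 F 0.0 [ 1.2 -0.5  0.2]
tkey [ 0.55878266 -0.10659335  0.03918853] 2.245337632002776 0.2370477020740509 [304]
wrench [ 0.55731962 -0.01998029  0.0451484 ] 2.586812886762009 0.2628321349620819 [414]
socket [0.52231021 0.42829321 0.06189219] 3.5461613439525825 0.24544702470302582 [151]
```

step_arm --commands '[[[-0.04, -0.84, 0, 0, 0.2], [-0.04, -0.84, 0, 0, 0.2], [-0.04, -0.84, 0, 0, 0.2], [-0.04, -0.84, 0, 0, 0.2], [-0.04, -0.84, 0, 0, 0.2]]]'

```text
time: 19.83
eef_pos: [0.5572, 0.062, 0.1136]
ee_rot: [0.0, 1.0, 0.024, -0.001]
wrist_force: [0.6, 0.5, 0.2]
grip_width: 0.0704
grasp_force: 0.0
```

step_arm --commands '[[[-0.04, -0.84, 0, 0, 0.2], [-0.04, -0.84, 0, 0, 0.2], [-0.04, -0.84, 0, 0, 0.2], [-0.04, -0.84, 0, 0, 0.2], [-0.04, -0.84, 0, 0, 0.2]]]'

```text
time: 20.25
eef_pos: [0.541, 0.2293, 0.1135]
ee_rot: [0.0, 1.0, 0.024, -0.001]
wrist_force: [-0.1, 0.2, -0.2]
grip_width: 0.0704
grasp_force: 0.0
```

step_arm --commands '[[[-0.04, -0.84, 0, 0, 0.2], [-0.04, -0.84, 0, 0, 0.2], [-0.04, -0.84, 0, 0, 0.2], [-0.04, -0.84, 0, 0, 0.2], [-0.04, -0.84, 0, 0, 0.2]]]'

```text
time: 20.67
eef_pos: [0.5248, 0.3966, 0.1132]
ee_rot: [0.0, 1.0, 0.024, -0.001]
wrist_force: [0.7, -0.4, 1.1]
grip_width: 0.0706
grasp_force: 0.0
```

step_arm --commands '[[[-0.04, -0.84, 0, 0, 0.2], [0, 0, 0, 0, 0.2], [0, 0, 0, 0, 0.2], [0, 0, 0, 0, 0.2]]]'

```text
time: 21.0
eef_pos: [0.5226, 0.4273, 0.1135]
ee_rot: [0.001, 1.0, 0.024, -0.001]
wrist_force: [0.9, -0.9, 0.0]
grip_width: 0.0703
grasp_force: 0.0
```

```bash
python3 go.py .5227 .4282 -.008 -87.2; python3 - <<'E'
from cell import vision
from fit import *
p=vision.camera_params('wrist');w=vision.camera('wrist');cv2.imwrite('pics/w13.png',w)
x,f,k=fit('socket',(.5227,.4282),[(w,p)],[0]);print(x,f,k)
E
```

```text
t 21.0 psi -87.24 roll units -0.01 shift BEFORE roll [ 0.01 -0.03  3.04] AFTER roll [ 0.01 -0.03  3.04] pos [0.5226 0.4273 0.1135] q7 -1.83 w 0.0703 F 0.0 [ 0.9 -0.9  0. ]
[0.5230316  0.4262924  0.19597091] 2.13468074798584 [368]
```

View pics/w13.png

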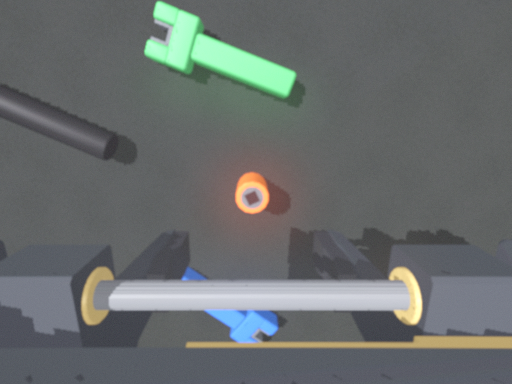

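```bash
python3 - <<'E'
from cell import vision
from fit import *
print(proj(np.array([[.5227,.4282,.045],[.5327,.4282,.045]]),vision.camera_params('wrist')))
E
```

```text
[[249.04530412 198.20847033]
 [249.55383019 187.51986907]]
```

step_arm --commands '[[[0.04, 0, 0.8, 0, 0.2], [0, 0, 0.8, 0, 0.2], [0, 0, 0.8, 0, 0.2], [0, 0, 0.6, 0, 0.2], [0, 0, 0.22, 0, 0.2]]]'

```text
time: 21.47
eef_pos: [0.5227, 0.4252, -0.0179]
ee_rot: [0.002, 1.0, 0.023, -0.002]
wrist_force: [0.3, -0.8, -0.4]
grip_width: 0.0707
grasp_force: 0.0
```

step_arm --commands '[[[0, 0, 0, 0, 0.2], [0, 0, 0, 0, 0.7], [0, 0, 0, 0, 0.8], [0, 0, 0, 0, 0.8], [0, 0, 0, 0, 0.8]]]'

```text
time: 21.88
eef_pos: [0.5254, 0.4294, -0.0125]
ee_rot: [-0.001, 1.0, 0.024, 0.001]
wrist_force: [-0.9, -0.2, -0.1]
grip_width: 0.046
grasp_force: 0.0
```

step_arm --commands '[[[0, 0, 0, 0, 0.8], [0, 0, 0, 0, 0.8], [0, 0, 0, 0, 0.8], [0, 0, 0, 0, 0.8], [0, 0, 0, 0, 0.8]]]'

```text
time: 22.3
eef_pos: [0.5247, 0.4287, -0.0136]
ee_rot: [-0.0, 1.0, 0.024, 0.0]
wrist_force: [-0.9, -1.0, 5.8]
grip_width: 0.0286
grasp_force: 35.0
```

```bash
python3 go.py .555 .0677 .1 -87.2
```

```text
t 22.3 psi -87.22 roll units -0.0 shift BEFORE roll [ 0.32  9.05 -2.84] AFTER roll [ 0.32  9.05 -2.84] pos [ 0.5247  0.4287 -0.0136] q7 -1.76 w 0.0286 F 35.0 [-0.9 -1.   5.8]
```

step_arm --commands '[[[0, 0, -0.4, 0, 0.8], [0, 0, -0.8, 0, 0.8], [0, 0, -0.8, 0, 0.8], [0, 0, -0.4, 0, 0.8], [0.03, 0.75, 0, 0, 0.8]]]'

```text
time: 22.72
eef_pos: [0.5277, 0.4077, 0.0864]
ee_rot: [-0.005, 1.0, 0.029, 0.003]
wrist_force: [0.3, 1.0, -0.3]
grip_width: 0.0294
grasp_force: 35.0
```

step_arm --commands '[[[0.03, 0.75, 0, 0, 0.8], [0.03, 0.75, 0, 0, 0.8], [0.03, 0.75, 0, 0, 0.8], [0.03, 0.75, 0, 0, 0.8], [0.03, 0.75, 0, 0, 0.8]]]'

```text
time: 23.13
eef_pos: [0.5402, 0.2482, 0.0821]
ee_rot: [-0.0, 1.0, 0.025, 0.0]
wrist_force: [0.4, -0.0, -1.8]
grip_width: 0.0292
grasp_force: 35.0
```

step_arm --commands '[[[0.03, 0.75, 0, 0, 0.8], [0.03, 0.75, 0, 0, 0.8], [0.03, 0.75, 0, 0, 0.8], [0.03, 0.75, 0, 0, 0.8], [0.03, 0.75, 0, 0, 0.8]]]'

```text
time: 23.55
eef_pos: [0.5536, 0.0987, 0.0821]
ee_rot: [-0.0, 1.0, 0.024, 0.0]
wrist_force: [0.3, 0.4, -0.4]
grip_width: 0.0289
grasp_force: 35.0
```

step_arm --commands '[[[0, 0.8, 0, 0, 0.8], [0, 0, 0.4, 0, 0.8], [0, 0, 0.4, 0, 0.8], [0, 0, 0, 0, 0.8], [0, 0, 0, 0, 0.8]]]'

```text
time: 23.97
eef_pos: [0.5546, 0.068, 0.0497]
ee_rot: [-0.0, 1.0, 0.024, -0.001]
wrist_force: [1.2, -0.4, -0.7]
grip_width: 0.0293
grasp_force: 35.0
```

```bash
python3 go.py .556 .0676 .0034 -87.2; python3 - <<'E'
from cell import vision
from fit import *
from scipy.optimize import minimize
g=lambda i:(255*(i/255.)**.6).astype(np.uint8)
p=vision.camera_params('scene');b=vision.camera('scene');a=vision.camera('wrist')
z=.0136+float(__import__('cell').robot.sense()['eef_pos'][2])
M['socket']=([circ(15)],(z,z+.045),1)
x,f,k=fit('socket',(.5556,.0676),[(b,p)],[0]);print(z,x,f,k)
cv2.imwrite('pics/c14.png',np.hstack([cv2.resize(g(a),(400,300)),g(cv2.resize(b[160:280,170:330],(400,300),interpolation=cv2.INTER_CUBIC))]))
E
```

```text
t 23.97 psi -87.21 roll units -0.0 shift BEFORE roll [0.03 0.01 1.16] AFTER roll [0.03 0.01 1.16] pos [0.5546 0.068  0.0497] q7 -1.18 w 0.0293 F 35.0 [ 1.2 -0.4 -0.7]
0.0642470996736998 [0.5570261  0.06935015 0.03907233] 0.6195651888847351 [115]
```

step_arm --commands '[[[0.03, 0, 0.4, 0, 0.8], [0, 0, 0.3, 0, 0.8], [0, 0, 0.15, 0, 0.8], [0, 0, 0, 0, 0.8], [0, 0, 0, 0, 0.8]]]'

```text
time: 24.48
eef_pos: [0.5563, 0.0679, 0.0159]
ee_rot: [0.0, 1.0, 0.024, -0.0]
wrist_force: [0.8, -0.3, -1.0]
grip_width: 0.029
grasp_force: 35.0
```

step_arm --commands '[[[0, 0, 0.12, 0, 0.8], [0, 0, 0, 0, 0.8], [0, 0, 0.12, 0, 0.8], [0, 0, 0, 0, 0.8], [0, 0, 0, 0, 0.8]]]'

```text
time: 24.9
eef_pos: [0.5563, 0.0679, 0.0062]
ee_rot: [0.0, 1.0, 0.024, -0.0]
wrist_force: [0.3, 0.4, -1.3]
grip_width: 0.0291
grasp_force: 35.0
```

Bottom is at about 0.020, with no contact. A little lower, then release, lift and back away.

step_arm --commands '[[[0, 0, 0.09, 0, 0.8], [0, 0, 0, 0, 0.8], [0, 0, 0, 0, 0.8]]]'

```text
time: 25.15
eef_pos: [0.5564, 0.0679, 0.0026]
ee_rot: [0.0, 1.0, 0.024, -0.0]
wrist_force: [0.9, 0.7, -1.3]
grip_width: 0.0291
grasp_force: 35.0
```

step_arm --commands '[[[0, 0, 0, 0, 0.4], [0, 0, 0, 0, 0.4], [0, 0, 0, 0, 0.4], [0, 0, 0, 0, 0.4], [0, 0, 0, 0, 0.4]]]'

```text
time: 25.57
eef_pos: [0.5566, 0.0679, 0.0028]
ee_rot: [-0.0, 1.0, 0.024, 0.0]
wrist_force: [-0.5, 0.5, 0.3]
grip_width: 0.0526
grasp_force: 0.0
```

step_arm --commands '[[[0, 0, -0.4, 0, 0.4], [0, 0, -0.8, 0, 0.4], [0, 0, -0.8, 0, 0.4], [0, 0, -0.8, 0, 0.4], [0, 0, -0.5, 0, 0.4]]]'

```text
time: 25.98
eef_pos: [0.5576, 0.0677, 0.1377]
ee_rot: [-0.0, 1.0, 0.024, 0.001]
wrist_force: [1.1, 0.2, 0.6]
grip_width: 0.0532
grasp_force: 0.0
```

step_arm --commands '[[[0, -0.8, 0, 0, 0.3], [0, -0.8, 0, 0, 0.3], [0, -0.8, 0, 0, 0.3], [0, -0.8, 0, 0, 0.3], [0, -0.8, 0, 0, 0.3]]]'

```text
time: 26.4
eef_pos: [0.5483, 0.2293, 0.1349]
ee_rot: [-0.0, 1.0, 0.024, 0.0]
wrist_force: [1.4, 0.7, -0.9]
grip_width: 0.0617
grasp_force: 0.0
```

step_arm --commands '[[[0, -0.8, 0, 0, 0.3], [0, -0.8, 0, 0, 0.3], [0, 0, 0, 0, 0.3], [0, 0, 0, 0, 0.3], [0, 0, 0, 0, 0.3]]]'

```text
time: 26.82
eef_pos: [0.5456, 0.2907, 0.1347]
ee_rot: [0.0, 1.0, 0.024, 0.0]
wrist_force: [0.3, -0.5, -0.1]
grip_width: 0.0613
grasp_force: 0.0
```

```bash
python3 - <<'E'
from cell import vision
from fit import *
g=lambda i:(255*(i/255.)**.6).astype(np.uint8)
p=vision.camera_params('scene');b=vision.camera('scene');t=vision.camera('top')
for n in('wrench','tkey','socket'): M[n]=(M[n][0],(.015,.015+(.045 if n=='socket' else .024)),1)
for n,q in(('tkey',(.5633,-.1075)),('wrench',(.559,-.02)),('socket',(.5556,.0676))):
    x,f,k=fit(n,q,[(b,p)],[.05]);print(n,x,np.degrees(x[2]),f,k)
cv2.imwrite('pics/c15.png',np.hstack([g(cv2.resize(b[175:275,165:315],(450,300),interpolation=cv2.INTER_CUBIC)),g(cv2.resize(t[130:230,210:325],(345,300),interpolation=cv2.INTER_CUBIC))]))
E
```

```text
tkey [ 0.55872394 -0.10644833  0.03423834] 1.9617122360780024 0.22557003796100616 [307]
wrench [ 0.55731962 -0.01998029  0.0451484 ] 2.586812886762009 0.2597891688346863 [415]
socket [0.55209927 0.06879834 0.1912886 ] 10.96002926100417 0.35307836532592773 [134]
```

View pics/c15.png

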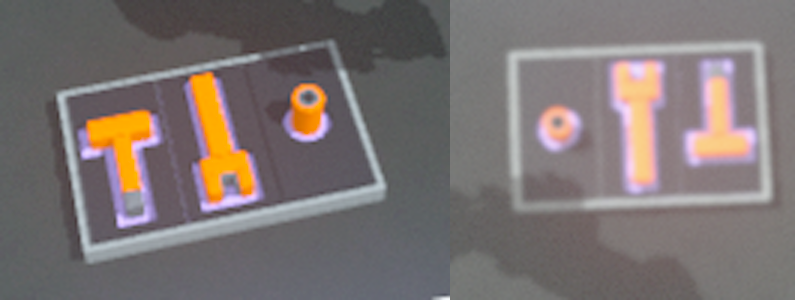

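All three tools sit inside their cutouts with a purple margin showing around each, and the socket stands upright. The arm is clear and the gripper empty, so I'm handing in.

```bash
python3 -c "
from cell import robot
print(robot.sign_off())"
```

```text
the job is handed in; nothing more can be done
None
```

The wrench, T-handle key and socket are in their matching cutouts, the steel look-alikes were not touched, and the gripper is empty and clear; I handed the job in at about 27 s, and no verdict came back.

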